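# Free the wedged condiment caddy from its crate

### The job

The condiment caddy has tipped and jammed diagonally in the wooden crate. Take it by its handle, turn it level while it is still inside the crate so that its corners come free, then lift it straight out. Set it down gently, upright, in the middle of the cork mat with its long sides along the mat's long sides, and let go; leave the mug, the salt shaker and the spice jar where they are.

Things in the scene. Friction and masses are not known exactly. Their poses are not given: they have to be found in the camera images.
- caddy: Pale wooden open box 120 (x) x 80 (y) x 60 mm with a loop handle across its middle, 165 mm high in all, 0.3 kg. Origin: centre of underside; z up. Starts leaning some 27 degrees: -x end on the crate's floor, its underside near the +x end on the inner edge of the crate's step, handle leaning to the crate's -x end. Its top -x edge is under the crate's lip; turning it level about its lower +x edge (60 mm from the origin) frees it
- caddy_handle (a point): Centre of the caddy's handle bar, 150 mm above the middle of its underside, axes as the caddy. The bar is flat: 14 mm thick (x), 80 mm long (y), 30 mm high; between its two posts, 56 mm apart, it is open below. Grip it across its 14 mm, along the caddy's own z
- crate: Fixed darker wooden open crate, 150 (x) x 122 (y) x 113 mm high, walls and floor 6 mm. Origin: centre of underside, z up, +x roughly away from the robot. A lip along the top of its -x wall juts 8 mm inwards, 6 mm thick, underside at 107 mm. Inside its +x end a step, 16 mm wide, full width, top at 53 mm. The mouth from lip to far wall is 130 mm long
- mat: Fixed cork mat on the worktop, 170 (x) x 130 (y) x 6 mm thick. Origin: centre of its underside
- mug: Bystander: white mug with a handle, 92 x 127 x 95 mm, behind the work. Origin: centre of its underside
- salt: Bystander: salt shaker 44 mm across, 90 mm high, on the robot's side of the work. Origin: centre of its underside
- spice: Bystander: spice jar with black cap, 40 mm across, 105 mm high, behind the work. Origin: centre of its underside

How it is judged (in metres and radians):
On the way, in this order (a step that is already met when the one before it is completed fails the run):
1. the caddy is turned level (within 7 degrees) while its underside is still below the crate's rim (angle between caddy's own z axis and vertical below 0.122 rad and z of caddy in the frame of crate below 0.109 m and horizontal distance between caddy and crate below 0.04 m), for 0.1 s.
2. the caddy is lifted up out of the crate, its underside above the rim, still over the crate and within 14 degrees of level (z of caddy in the frame of crate above 0.113 m and horizontal distance between caddy and crate below 0.06 m and angle between caddy's own z axis and vertical below 0.25 rad).
At the end, for the whole second after the job is handed in: The caddy stands upright (within 3 degrees) and still on the cork mat, its middle within 25 mm of the mat's middle and its long sides within 11 degrees of the mat's (either way round) (horizontal distance between caddy and mat below 0.025 m and angle between caddy's own z axis and vertical below 0.06 rad and height (world z) of caddy below 0.012 m and angle between the x axis of caddy and the x axis of mat, either way round below 0.2 rad and linear speed of caddy below 0.02 m/s and angular speed of caddy below 0.1 rad/s); the robot touches nothing.
It fails at once if the caddy is banged on the mat with more than 80 N (contact force between caddy and mat above 80 N).
It fails at once if the caddy is dropped or flung onto the mat (faster than 0.45 m/s within 50 mm above the worktop) (horizontal distance between caddy and mat below 0.1 m and height (world z) of caddy below 0.05 m and linear speed of caddy above 0.45 m/s).
It fails at once if the mug is moved by more than 30 mm (distance of mug from where it was at the start of the episode above 0.03 m).
It fails at once if the salt shaker is moved by more than 30 mm (distance of salt from where it was at the start of the episode above 0.03 m).
It fails at once if the spice jar is moved by more than 30 mm (distance of spice from where it was at the start of the episode above 0.03 m).
It also fails if it takes over 42 s, if anything falls off the work surface, if the arm or the gripper's body presses on something with over 40 N, if the wrist force passes 120 N, or if a joint passes its speed limit or range.

### The arm

A 7-joint arm with a two-finger parallel gripper is mounted at the origin on a cart in front of the work surface, level with it; the furniture and walls round the work are solid. World frame = base frame: x ahead of the robot, y to its left, z up, the work surface at z = 0. Lengths are in mm, angles in rad, forces in N, time in s.
With the tool pointing down it reaches from about 425 to 925 mm from the base axis. Payload 6.8 kg.
Tool frame: the origin (TCP) lies at the very end of the fingers, on their centre line; the grasp point (between the pads) lies 19 mm behind it; z points along the fingers, y is the line along which they close (so a half turn about z gives the same grasp; the last joint's range is limited). The gripper opens to 88 mm and grips with 3 to 60 N. Pads are 20 mm wide; open, the fingers measure 115 mm over their backs; the gripper's body (75 mm by 178 mm) begins 61 mm behind the grasp point.
Start: joints at [1.014, 0.477, 0.022, 1.555, -0.011, 1.109, -0.083], TCP at [292.883, -608.167, 222.664] pointing down, gripper open.
Joint ranges: [-2.96, 2.96], [-0.34, 2.1], [-1.41, 1.46], [0.24, 2.44], [-1.37, 4.51], [0.17, 1.92], [-2.96, 2.96]. Speed limits (rad/s): [2.39, 2.39, 3.14, 3.14, 3.14, 3.14, 3.14].

### API

Orientations are given as a 3x3 rotation matrix whose columns are the frame's x, y, z axes.
In Python, from bench import status, vision, workorder gives the robot as it stands.
- The arm moves only by the tool carry_out, never from a script. Its argument "targets" is a list of rows, each an object with "hand": the opening, from 0 (shut) to 1 (fully open); "travel": the shift along the tool's x, y, z as a fraction of full scale, a list of three; "yaw": the turn about the tool's z as a fraction of full scale. A call has 1 to 10 rows; each row is the pose to reach, as a shift and turn from the pose commanded when the call began, along the tool's axes at that moment; what a row does not reach only later rows make up. Full scale, the value 1, is 0.3 m for a shift and 90 degrees for a turn. A row lasts 1/8 s, in which the tool goes at most 62.5 mm and 10.7 degrees, less where a joint would pass 70% of its speed; a pose out of reach is approached as far as the arm can. A call with a number of a shift or a turn outside -1 to 1 is refused whole. A call with a gripper value outside its range is refused whole. The fingers move at their own pace and stop on an object; "squeeze" is the grip in N (left out, the last holds). Time passes only in rows, so rows that repeat a pose let the fingers close. It gives the time, the measured TCP pose, the force, the opening and the grip force at its end, in the units of the state.
- status.get_state(): the state, without advancing time (a new reading comes with each control period).
- vision.snapshot(name): name is "scene" or "top" or "wrist"; returns a dict with "image" (384x512x3 uint8, red, green, blue), "depth" (384x512 float32, mm along the optical axis (not along the pixel's ray), 0 where there is no reading), "camera_matrix" (3x3 intrinsics, pixels), "k1" (the pictures are not rectified: a ray, as slopes to the right and down, at radius r is drawn at 1 + k1 r^2 times it, then the intrinsics apply), "origin" and "attitude" of the camera in the world. Camera axes: x right, y up, looking along -z (the intrinsics and any distortion apply to the point x, -y, -z); pixel columns grow to the right and rows downward; lengths in mm; the calibration is good to about 2 mm. A picture is of the moment at which its call begins.
- workorder.close_job(): hands the job in; it is judged then, once.
The state is a dict: "t": time; "q": joint angles; "qd": joint speeds; "effort": joint torques, N m; "eef_pos": TCP position; "eef_rot": TCP orientation; "wrist_force": force on the tool from outside, world axes, zero at the start; "moment": the same for the moment, N m; "finger_gap": opening from 0.0 (shut) to 1.0 (fully open); "gripper_force": force on a finger pad.
Only numpy, scipy, OpenCV 4.12 (cv2) and the standard library are available. Lean on these libraries where they do the work, as an engineer would, in place of code of your own. Each camera call takes 0.05 s, during which the arm holds its last target. There are 200 camera calls.

## Working session

There is one attempt and no reset: what is moved stays moved. The work goes in short steps, Python scripts to look and compute and a tool call to move; the robot and the scene stay as the last step left them, time stands still between calls to the robot, and variables do not carry over. Pictures are saved under pics/ and viewed, at most 10 in all, crops included, and the job is handed in when it is done.

Besides the shell and the picture viewer there is one more tool, called after ">>>" as name([rows], argument=value, ...), one row to a line, values as JSON. carry_out: Moves the arm, as the interface text tells. Its arguments: {"type":"object","properties":{"targets":{"type":"array"},"squeeze":{"type":"number"}},"required":["targets"]}

```bash
ls; mkdir -p pics
cat > h.py <<'E'
import numpy as np, cv2
from bench import status, vision
def snap(n):
    s=vision.snapshot(n); np.savez('/tmp/'+n+'.npz',**{k:np.array(v) for k,v in s.items()}); return s
def load(n): return dict(np.load('/tmp/'+n+'.npz'))
def cloud(s):
    K=np.array(s['camera_matrix'],float);h,w=s['depth'].shape
    u,v=np.meshgrid(np.arange(w),np.arange(h))
    p=np.stack([u,v],-1).reshape(-1,1,2).astype(float)
    r=cv2.undistortPoints(p,K,np.array([float(s['k1']),0,0,0])).reshape(h,w,2)
    d=s['depth'].astype(float)
    c=np.stack([r[...,0]*d,-r[...,1]*d,-d],-1)
    P=c@np.array(s['attitude']).T+np.array(s['origin']); P[d<=0]=np.nan
    return P
E
python3 - <<'E'
from h import *
st=status.get_state(); print({k:np.round(v,3).tolist() for k,v in st.items()})
ims=[]
for n in('scene','top'):
    s=snap(n); print(n,s['origin'],np.round(s['attitude'],3).tolist(),s['camera_matrix'],s['k1']); cv2.imwrite(f'pics/{n}0.png',s['image'][...,::-1])
E
```

```text
pics
{'t': 0.0, 'q': [1.014, 0.478, 0.022, 1.556, -0.012, 1.109, -0.083], 'qd': [0.001, 0.001, -0.0, -0.0, -0.0, -0.002, 0.001], 'effort': [0.0, -58.286, 1.535, -27.261, -0.054, 0.017, 0.0], 'eef_pos': [292.572, -607.618, 221.695], 'eef_rot': [[0.901, 0.434, -0.001], [0.434, -0.901, 0.002], [-0.0, -0.002, -1.0]], 'wrist_force': [-0.039, -0.132, -0.181], 'moment': [0.013, 0.008, -0.015], 'gripper_force': 0.0, 'finger_gap': 0.998}
scene [-23.08070251 653.71233461 606.84971728] [[-0.654, 0.385, -0.651], [-0.756, -0.323, 0.569], [0.009, 0.864, 0.503]] [[420.83848781   0.         253.92335788]
 [  0.         420.83848781 194.58638153]
 [  0.           0.           1.        ]] -0.06361975353257728
top [514.86426122 122.64678891 977.56007694] [[0.022, 0.997, -0.069], [-1.0, 0.021, -0.015], [-0.014, 0.07, 0.997]] [[396.39175595   0.         255.00944893]
 [  0.         396.39175595 190.52361478]
 [  0.           0.           1.        ]] -0.14225988949619117
```

View pics/scene0.png

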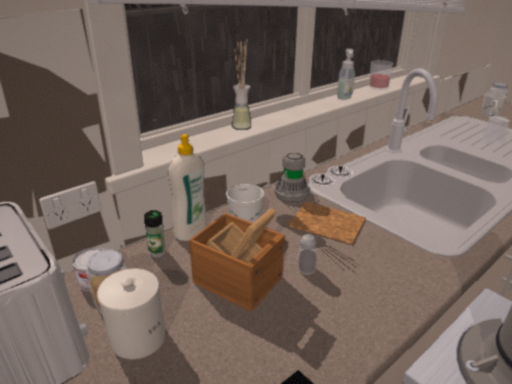

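View pics/top0.png

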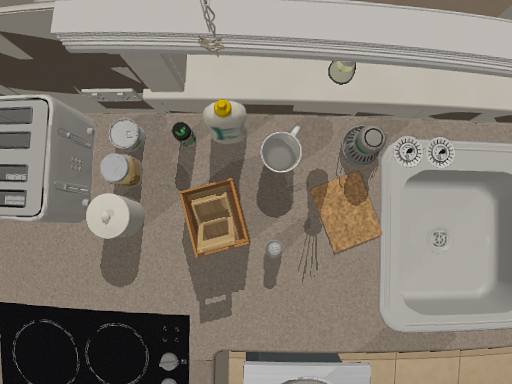

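The scene view shows the crate around (238,258) with the handle leaning towards (265,225). In the top view the crate is at (215,218), the mat at (347,212), the salt at (274,249), the mug at (281,152) and the spice jar at (182,132). Next I'll measure.

Run:
```python
from h import *
s=load('top');P=cloud(s)
im=s['image'][170:270,165:285,::-1]
cv2.imwrite('pics/c1.png',cv2.resize(im,None,fx=6,fy=6,interpolation=cv2.INTER_CUBIC)[:600,:720])
def rect(n,m):
    q=P[m][:,:2].astype(np.float32); r=cv2.minAreaRect(q); print(n,len(q),np.round(r[0],1),np.round(r[1],1),round(r[2],1),'z',np.round(np.nanmedian(P[m][:,2]),1),np.round(cv2.boxPoints(r),0).tolist())
v,u=np.mgrid[:384,:512]
z=P[...,2]
box=lambda a,b,c,d:(u>=a)&(u<=b)&(v>=c)&(v<=d)
rect('crate rim',box(170,260,170,265)&(z>106)&(z<119))
rect('high',box(170,260,170,265)&(z>130))
hsv=cv2.cvtColor(s['image'],cv2.COLOR_RGB2HSV)
m=box(305,388,165,255)&(hsv[...,0]<20)&(hsv[...,1]>110)&(z<15)
m=cv2.morphologyEx(m.astype(np.uint8),cv2.MORPH_OPEN,np.ones((3,3)))>0
rect('mat',m)
print('table z',np.nanmedian(z[box(240,300,280,300)]))
for n,b in dict(mug=(255,305,125,175),salt=(262,287,238,262),spice=(168,196,118,148),bottle2=(340,390,120,170)).items():
    mm=box(*b)&(z>60); rect(n,mm); print(np.nanmax(z[mm]))
print(np.round(z[200:262:3,180:250:5]))
s2=load('scene');P2=cloud(s2);m=(abs(P2[...,1]-190)<130)&(abs(P2[...,0]-480)<130)&(P2[...,2]>125)
vv,uu=np.where(m);print(len(vv),uu.min(),uu.max(),vv.min(),vv.max());
cv2.imwrite('pics/c2.png',cv2.resize(s2['image'][190:310,170:320,::-1],None,fx=5,fy=5,interpolation=cv2.INTER_CUBIC))
```

```text
crate rim 925 [514.4 225.6] [150.7 123.2] 16.0 z 111.7 [[425.0, 264.0], [459.0, 146.0], [604.0, 187.0], [570.0, 306.0]]
high 540 [468.7 213.4] [36.7 80.5] 16.3 z 175.7 [[440.0, 247.0], [462.0, 170.0], [498.0, 180.0], [475.0, 257.0]]
mat 3520 [535.8 -89.4] [170.  132.3] 21.5 z 5.6 [[432.0, -59.0], [481.0, -182.0], [639.0, -120.0], [591.0, 3.0]]
table z -0.6953977674972407
mug 461 [675.1  80.7] [ 88.4 112.2] 89.9 z 85.1 [[619.0, 37.0], [731.0, 36.0], [731.0, 125.0], [619.0, 125.0]]
98.06279212574827
salt 186 [444.9  90.5] [33.9 31.7] 1.8 z 84.7 [[427.0, 106.0], [428.0, 74.0], [462.0, 75.0], [461.0, 107.0]]
92.16381530791318
spice 324 [708.9 308.3] [40.6 38.7] 69.5 z 102.8 [[684.0, 296.0], [720.0, 282.0], [734.0, 321.0], [698.0, 334.0]]
109.04508153524625
bottle2 756 [ 698.5 -123.6] [63.6 94.4] 46.7 z 118.1 [[642.0, -114.0], [711.0, -179.0], [755.0, -133.0], [686.0, -68.0]]
125.65839494494446
[[  2.  94.  53.  97. 105. 112. 110.  49.  50.  43.   5.  10.   4.  -1.]
 [ -2.  98.  35. 112. 110.  51.  50.  49.  45.  47.  58.   7.  49.  -2.]
 [ -2. 108.  46.  93.  47.  47.  47.  43.  42.  38.
[... 656 characters left out ...]
. 153. 141.   8. 117.]
 [ -2.  -4. 114.  76. 138.  61.  17.  23.  26. 163. 167. 162.   6. 114.]
 [  1.   2.  -3.  89. 146.  69. 159. 166. 170. 175. 179. 177.   5. 112.]
 [ -4.  -2.  -5.  96. 161. 166. 171. 176. 181. 183. 181. 180. 111. 111.]
 [  1.  -2.  -2. 106. 168. 177. 177. 181. 181. 180. 176. 111. 111.  -1.]
 [ -2.  -1.  -2. 112. 181. 180. 180. 177. 173. 114. 113.   0.  -0.  nan]
 [  2.  -1.  -3. 111. 178. 179. 112. 112. 111.  -2.   1.   1.   0.  -3.]
 [ -3.  -0.  -0. 113. 111. 114.  -2.  -3.   1.  -3.  -2.   0.   0.  -3.]
 [ -1.   1.  -3. 113.  -1.  -3.  nan  -2.  -2.  -0.   1.  -3.   3.  -3.]
 [ -1.  -2.  -2.  -1.  -2.   1.  -2.  -2.  -1.  -0.   0.  -3.  -0.  -0.]]
469 236 275 208 249
```

View pics/c1.png

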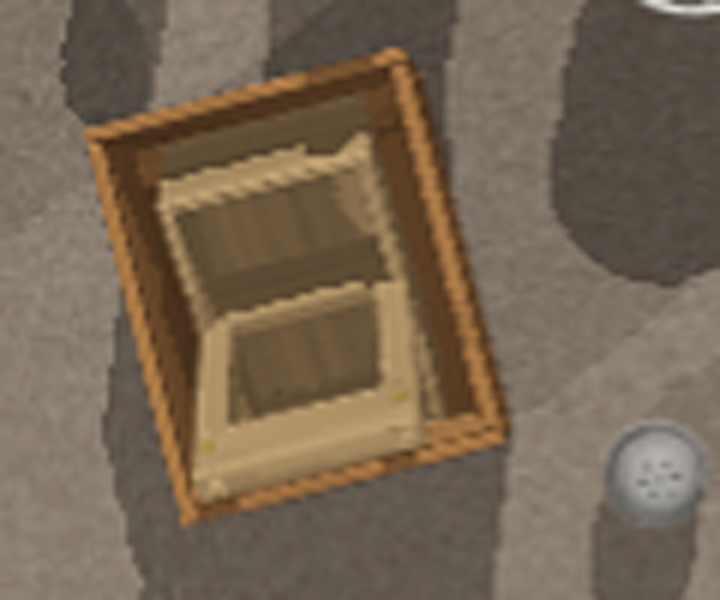

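View pics/c2.png

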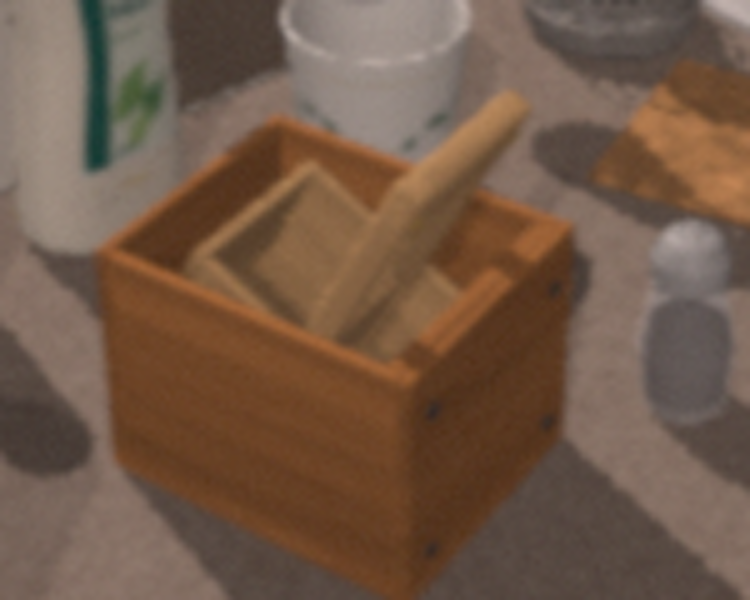

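The crop of the top view shows the bar leaning to the crate's robot-side end: bar ends near crop (205,460) and (405,415), parallel to the rim. The scene crop shows the bar's top at about (510,100), clear above the rim. I'll fit the bar in both views.

Run:
```python
from h import *
a=np.deg2rad(16.1);R=np.array([[np.cos(a),np.sin(a)],[-np.sin(a),np.cos(a)]])
for n in('top','scene'):
    s=load(n);P=cloud(s);q=P.reshape(-1,3);C=q.copy();C[:,:2]=(q[:,:2]-[514.4,225.6])@R.T
    m=(abs(C[:,0])<90)&(abs(C[:,1])<55)&(C[:,2]>125);c=C[m]
    print(n,len(c),'y',np.percentile(c[:,1],[1,99]).round(1),'zmax',np.percentile(c[:,2],[95,99]).round(1))
    for z0 in range(125,190,6):
        k=c[(abs(c[:,2]-z0)<3)]
        if len(k)>3: print(z0,len(k),'x',np.percentile(k[:,0],[5,50,95]).round(1),'y',np.percentile(k[:,1],[5,95]).round(1))
    k=c[(c[:,2]>140)&(c[:,2]<176)]; print('slope dx/dz',np.polyfit(k[:,2],k[:,0],1).round(2),'yaw dx/dy',np.linalg.lstsq(np.c_[k[:,1:],np.ones(len(k))],k[:,0],rcond=None)[0].round(3))
```

```text
top 552 y [-39.1  40.6] zmax [181.6 182.9]
125 9 x [-28.7 -27.2 -26.4] y [-36.6  39.8]
131 19 x [-33.7 -30.3 -27.9] y [-38.4  37.6]
137 17 x [-36.3 -33.4 -31.6] y [-37.9  37.6]
143 20 x [-41.8 -36.5 -34. ] y [-39.1  38.9]
149 16 x [-43.  -39.3 -37.7] y [-38.8  37.3]
155 17 x [-44.3 -42.  -40.5] y [-37.1  38.7]
161 52 x [-46.5 -44.2 -43. ] y [-37.1  37.1]
167 60 x [-49.  -47.  -45.2] y [-34.3  34.5]
173 77 x [-64.8 -50.3 -47.9] y [-36.2  36.2]
179 251 x [-64.6 -58.3 -52. ] y [-35.   37.3]
185 14 x [-59.5 -56.8 -55.2] y [-35.5  32.7]
slope dx/dz [-0.52 39.35] yaw dx/dy [ 9.0000e-03 -5.2400e-01  3.9336e+01]
scene 469 y [-31.8  46.6] zmax [181.3 182.1]
125 17 x [-40.8 -37.5 -29.4] y [-27.4  46.2]
131 23 x [-42.9 -39.5 -31.5] y [-24.2  46.3]
137 23 x [-46.8 -44.  -35.2] y [-27.8  45.5]
143 24 x [-50.4 -44.9 -37.5] y [-24.9  45.8]
149 16 x [-52.8 -47.9 -40.4] y [22.3 46. ]
155 30 x [-57.2 -52.8 -43.4] y [-5.5 46.3]
161 37 x [-61.3 -58.7 -46.4] y [-23.2  45.7]
167 40 x [-63.5 -61.5 -49.8] y [-21.2  45. ]
173 64 x [-66.2 -64.8 -52.6] y [-29.3  46. ]
179 189 x [-65.5 -60.9 -55.2] y [-27.2  44.4]
185 6 x [-59.1 -58.8 -56.6] y [-21.6  30.8]
slope dx/dz [-0.62 43.82] yaw dx/dy [ 0.101 -0.55  30.514]
```

>>> carry_out([
  {"hand":1,"travel":[0.3,-0.2,-0.06],"yaw":-0.1},
  {"hand":1,"travel":[0.45,-0.32,-0.06],"yaw":-0.2},
  {"hand":1,"travel":[0.6,-0.43,-0.06],"yaw":-0.3},
  {"hand":1,"travel":[0.75,-0.54,-0.06],"yaw":-0.4},
  {"hand":1,"travel":[0.9,-0.64,-0.06],"yaw":-0.45},
  {"hand":1,"travel":[0.95,-0.68,-0.06],"yaw":-0.45},
  {"hand":1,"travel":[0.95,-0.68,-0.06],"yaw":-0.45},
  {"hand":1,"travel":[0.95,-0.68,-0.06],"yaw":-0.45},
])

```text
t: 1.1
eef_pos: [460.4, -301.6, 240.4]
eef_rot: [[0.404, 0.915, -0.001], [0.915, -0.404, -0.0], [-0.001, -0.001, -1.0]]
wrist_force: [0.3, -0.3, -0.4]
finger_gap: 0.998
gripper_force: 0.0
```

```bash
cat > go.py <<'E'
import sys
from h import *
# args: target TCP x y z, desired angle of tool y (deg)
x,y,z,a=map(float,sys.argv[1:]); st=status.get_state();R=np.array(st['eef_rot']);p=np.array(st['eef_pos'])
d=R.T@(np.array([x,y,z])-p); c=np.degrees(np.arctan2(R[1,1],R[0,1])); t=(a-c+180)%360-180
print('t',st['t'],'pos',p.round(1),'yang',c.round(1),'travel',(d/300).round(3),'yaw',round(-t/90,3),'q',np.round(st['q'],2),'gap',st['finger_gap'],'F',np.round(st['wrist_force'],1),st['gripper_force'],'z',R[:,2].round(3))
E
python3 go.py 462 212 250 16.1
```

```text
t 1.1 pos [ 460.4 -301.6  240.4] yang -23.8 travel [ 1.568 -0.687 -0.033] yaw -0.444 q [ 0.68  0.27 -0.25  1.82  0.08  1.06 -0.02] gap 0.9982806059077822 F [ 0.3 -0.3 -0.4] 0.0 z [-0.001 -0.    -1.   ]
```

>>> carry_out([
  {"hand":1,"travel":[0.2,-0.08,-0.03],"yaw":-0.1},
  {"hand":1,"travel":[0.38,-0.16,-0.03],"yaw":-0.2},
  {"hand":1,"travel":[0.56,-0.24,-0.03],"yaw":-0.3},
  {"hand":1,"travel":[0.74,-0.32,-0.03],"yaw":-0.4},
  {"hand":1,"travel":[0.9,-0.39,-0.03],"yaw":-0.44},
  {"hand":1,"travel":[0.96,-0.41,-0.03],"yaw":-0.44},
  {"hand":1,"travel":[0.96,-0.41,-0.03],"yaw":-0.44},
])

```text
t: 1.98
eef_pos: [464.9, 12.1, 249.6]
eef_rot: [[-0.273, 0.962, 0.0], [0.962, 0.273, -0.0], [-0.0, 0.0, -1.0]]
wrist_force: [0.4, -1.2, 1.0]
finger_gap: 1.004
gripper_force: 0.0
```

```bash
python3 go.py 462 212 250 16.1
```

```text
t 1.975 pos [464.9  12.1 249.6] yang 15.8 travel [ 0.644  0.172 -0.001] yaw -0.003 q [ 0.36  0.14 -0.57  1.97  0.09  1.05  0.03] gap 1.0042822665224118 F [ 0.4 -1.2  1. ] 0.0 z [ 0. -0. -1.]
```

>>> carry_out([
  {"hand":1,"travel":[0.18,0.05,0],"yaw":0},
  {"hand":1,"travel":[0.36,0.1,0],"yaw":0},
  {"hand":1,"travel":[0.54,0.145,0],"yaw":0},
  {"hand":1,"travel":[0.644,0.172,0],"yaw":0},
  {"hand":1,"travel":[0.644,0.172,0],"yaw":0},
  {"hand":1,"travel":[0.644,0.172,0],"yaw":0},
])

```text
t: 2.72
eef_pos: [462.6, 209.6, 249.2]
eef_rot: [[-0.269, 0.963, -0.001], [0.963, 0.269, -0.001], [-0.001, -0.001, -1.0]]
wrist_force: [-1.3, -0.0, -1.1]
finger_gap: 0.997
gripper_force: 0.0
```

```bash
python3 go.py 462 212 149 16.1
python3 - <<'E'
from h import *
s=snap('wrist'); cv2.imwrite('pics/w1.png',s['image'][...,::-1]); P=cloud(s)
a=np.deg2rad(16.1);R=np.array([[np.cos(a),np.sin(a)],[-np.sin(a),np.cos(a)]])
C=P.reshape(-1,3).copy();C[:,:2]=(C[:,:2]-[514.4,225.6])@R.T
m=(abs(C[:,0])<90)&(abs(C[:,1])<70)&(C[:,2]>135)&(C[:,2]<195);c=C[m];print(len(c))
for z0 in range(137,195,6):
    k=c[(abs(c[:,2]-z0)<3)]
    if len(k)>3: print(z0,len(k),'x',np.percentile(k[:,0],[5,50,95]).round(1),'y',np.percentile(k[:,1],[5,95]).round(1))
E
```

```text
t 2.725 pos [462.6 209.6 249.2] yang 15.6 travel [0.009 0.    0.334] yaw -0.005 q [ 0.05  0.24 -0.69  1.88  0.18  1.08 -0.44] gap 0.9966178259888053 F [-1.3 -0.  -1.1] 0.0 z [-0.001 -0.001 -1.   ]
3342
137 90 x [-40.1 -31.9 -30. ] y [-32.8  43.5]
143 111 x [-40.9 -34.1 -32.1] y [-33.5  43.5]
149 107 x [-43.1 -37.1 -35.4] y [-33.   43.4]
155 110 x [-46.4 -40.4 -38.7] y [-34.1  43.4]
161 122 x [-49.2 -42.9 -41.8] y [-31.3  43.4]
167 355 x [-48.5 -44.7 -43. ] y [-27.9  43.4]
173 387 x [-50.1 -48.  -46.4] y [-29.9  42.5]
179 958 x [-64.6 -60.7 -49.6] y [-29.8  41.9]
185 1102 x [-60.9 -56.7 -52.8] y [-30.4  39.4]
```

View pics/w1.png

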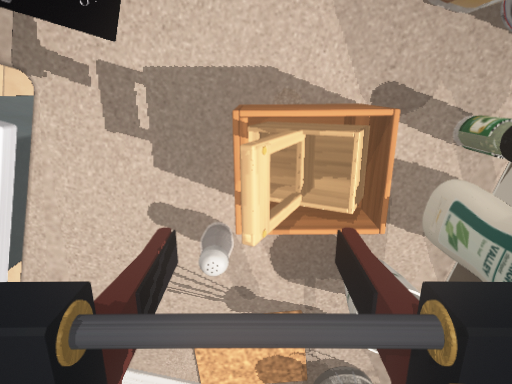

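The wrist view shows the bar from (255,150) to (255,240) at the crate's left end, with the fingers straddling it clear. All three views agree within a few mm, so I'll descend.

>>> carry_out([
  {"hand":1,"travel":[0.012,0,0.12],"yaw":0},
  {"hand":1,"travel":[0.012,0,0.2],"yaw":0},
  {"hand":1,"travel":[0.012,0,0.27],"yaw":0},
  {"hand":1,"travel":[0.012,0,0.334],"yaw":0},
  {"hand":1,"travel":[0.012,0,0.334],"yaw":0},
  {"hand":1,"travel":[0.012,0,0.334],"yaw":0},
])

```text
t: 3.52
eef_pos: [461.5, 215.0, 150.1]
eef_rot: [[-0.271, 0.963, 0.001], [0.963, 0.271, -0.0], [-0.0, 0.001, -1.0]]
wrist_force: [1.0, 0.0, -0.1]
finger_gap: 0.998
gripper_force: 0.0
```

>>> carry_out([
  {"hand":0.3,"travel":[0,0,0],"yaw":0},
  {"hand":0.3,"travel":[0,0,0],"yaw":0},
  {"hand":0.3,"travel":[0,0,0],"yaw":0},
  {"hand":0.3,"travel":[0,0,0],"yaw":0},
  {"hand":0.3,"travel":[0,0,0],"yaw":0},
], squeeze=10)

```text
t: 4.15
eef_pos: [460.8, 215.9, 149.5]
eef_rot: [[-0.273, 0.962, 0.0], [0.962, 0.273, -0.0], [-0.0, 0.0, -1.0]]
wrist_force: [0.9, -0.4, 0.6]
finger_gap: 0.471
gripper_force: 0.0
```

>>> carry_out([
  {"hand":0,"travel":[0,0,0],"yaw":0},
  {"hand":0,"travel":[0,0,0],"yaw":0},
  {"hand":0,"travel":[0,0,0],"yaw":0},
  {"hand":0,"travel":[0,0,0],"yaw":0},
], squeeze=10)

```text
t: 4.65
eef_pos: [460.6, 215.9, 149.5]
eef_rot: [[-0.273, 0.962, -0.0], [0.962, 0.273, -0.0], [-0.0, -0.0, -1.0]]
wrist_force: [-1.6, -0.2, 2.5]
finger_gap: 0.283
gripper_force: 10.0
```

The gap of 25 mm matches a 14 x 30 mm bar tilted about 27°. Now I'll follow the arc about the lower +x edge, letting the bar swing between the pads.

>>> carry_out([
  {"hand":0,"travel":[0,0.01,-0.012],"yaw":0},
  {"hand":0,"travel":[0,0.021,-0.024],"yaw":0},
  {"hand":0,"travel":[0,0.032,-0.036],"yaw":0},
  {"hand":0,"travel":[0,0.043,-0.047],"yaw":0},
  {"hand":0,"travel":[0,0.043,-0.047],"yaw":0},
], squeeze=10)

```text
t: 5.28
eef_pos: [473.6, 219.5, 163.9]
eef_rot: [[-0.272, 0.962, 0.001], [0.962, 0.272, 0.0], [0.0, 0.001, -1.0]]
wrist_force: [-0.7, -0.4, -0.1]
finger_gap: 0.249
gripper_force: 10.0
```

```bash
python3 go.py 462 212 149 16.1
python3 - <<'E'
from h import *
s=snap('scene'); cv2.imwrite('pics/s2.png',cv2.resize(s['image'][150:310,150:340,::-1],None,fx=4,fy=3.7,interpolation=cv2.INTER_CUBIC))
E
```

```text
t 5.275 pos [473.6 219.5 163.9] yang 15.8 travel [-0.014 -0.044  0.05 ] yaw -0.003 q [-0.01  0.37 -0.66  1.94  0.28  0.92 -0.54] gap 0.24941835229120463 F [-0.7 -0.4 -0.1] 9.998191706836224 z [ 0.001  0.    -1.   ]
```

View pics/s2.png

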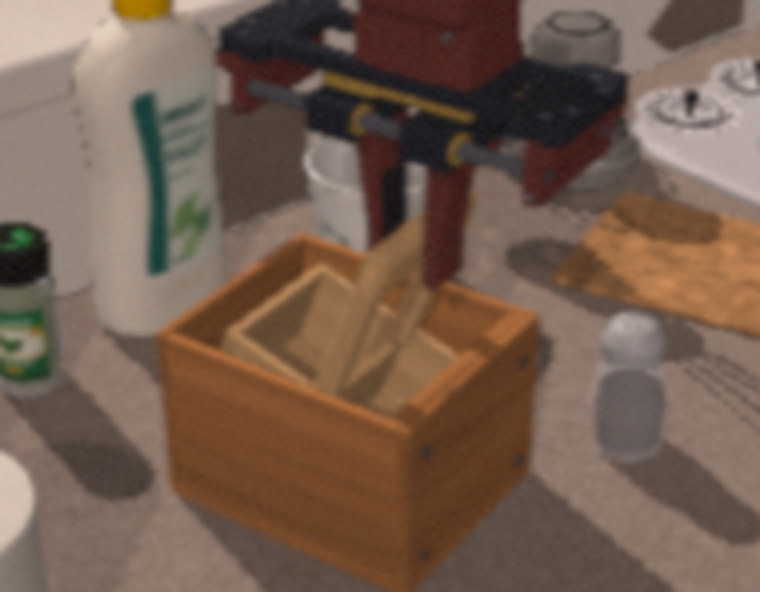

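The caddy is turning as planned: the handle at (400,270) is more upright, and the gap corresponds to about 18°.

>>> carry_out([
  {"hand":0,"travel":[0,0.021,-0.019],"yaw":0},
  {"hand":0,"travel":[0,0.042,-0.037],"yaw":0},
  {"hand":0,"travel":[0,0.058,-0.048],"yaw":0},
  {"hand":0,"travel":[0,0.073,-0.058],"yaw":0},
  {"hand":0,"travel":[0,0.096,-0.072],"yaw":0},
  {"hand":0,"travel":[0,0.115,-0.082],"yaw":0},
  {"hand":0,"travel":[0,0.132,-0.092],"yaw":0},
  {"hand":0,"travel":[0,0.152,-0.102],"yaw":0},
  {"hand":0,"travel":[0,0.152,-0.102],"yaw":0},
], squeeze=12)

```text
t: 6.45
eef_pos: [505.5, 228.2, 187.7]
eef_rot: [[-0.275, 0.961, -0.025], [0.961, 0.275, -0.011], [-0.004, -0.027, -1.0]]
wrist_force: [-24.3, -5.3, -12.1]
finger_gap: 0.206
gripper_force: 12.0
```

```bash
python3 go.py 462 212 149 16.1
python3 - <<'E'
from h import *
s=snap('scene'); cv2.imwrite('pics/s3.png',cv2.resize(s['image'][150:310,150:340,::-1],None,fx=4,fy=3.7,interpolation=cv2.INTER_CUBIC))
E
```

```text
t 6.45 pos [505.5 228.2 187.7] yang 16.0 travel [-0.011 -0.151  0.133] yaw -0.001 q [-0.02  0.41 -0.65  1.83  0.28  1.03 -0.51] gap 0.2055518167941746 F [-24.3  -5.3 -12.1] 12.002618035767227 z [-0.025 -0.011 -1.   ]
```

View pics/s3.png

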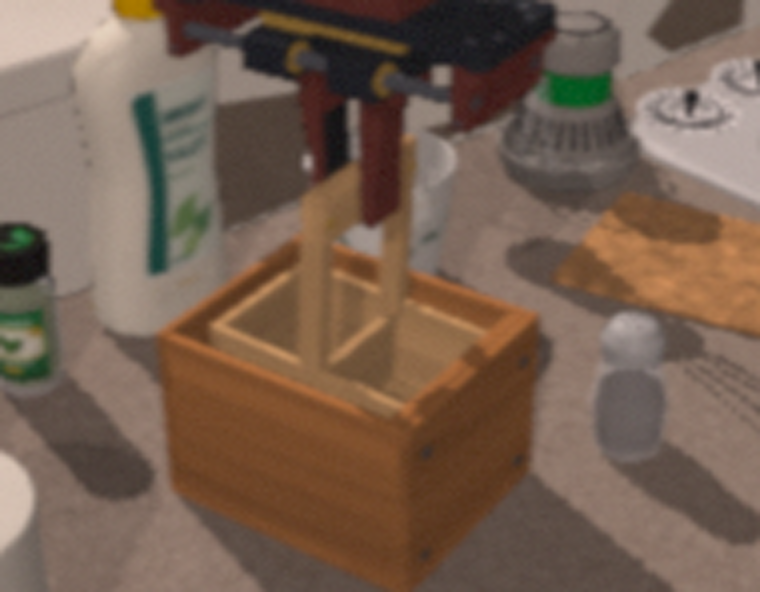

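The caddy looks nearly level, with the posts vertical near (315,270), but 24 N presses it on the far wall. I'll measure the tilt from depth.

```bash
cat > tilt.py <<'E'
from h import *
a=np.deg2rad(16.1);R=np.array([[np.cos(a),np.sin(a)],[-np.sin(a),np.cos(a)]])
for n in('top','scene'):
    s=snap(n);P=cloud(s);C=P.reshape(-1,3).copy();C[:,:2]=(C[:,:2]-[514.4,225.6])@R.T
    hs=cv2.cvtColor(s['image'],cv2.COLOR_RGB2HSV).reshape(-1,3)
    m=(abs(C[:,0])<63)&(abs(C[:,1])<50)&(hs[:,1]<135)&(hs[:,2]>110)
    c=C[m]
    for x0 in range(-60,70,8):
        k=c[(abs(c[:,0]-x0)<4)&(abs(c[:,1])<44)&(c[:,1]>30)]
        if len(k)>3 : print(n,x0,len(k),'y>30 z',np.percentile(k[:,2],[50,90,97]).round(1))
    for z0 in range(125,230,8):
        k=c[(abs(c[:,2]-z0)<4)&(abs(c[:,1])>20)]
        if len(k)>3: print(n,z0,len(k),'x',np.percentile(k[:,0],[5,50,95]).round(1),'y',np.percentile(k[:,1],[5,95]).round(1))
E
python3 tilt.py
```

```text
top -36 19 y>30 z [584.  585.1 585.4]
top -28 45 y>30 z [580.3 582.5 583.4]
top -20 75 y>30 z [576.8 578.2 579.3]
top -12 89 y>30 z [573.  575.2 576. ]
top -4 83 y>30 z [569.2 571.5 572.3]
top 4 71 y>30 z [564.  566.3 567.2]
top 12 63 y>30 z [558.8 560.8 561.7]
top 20 58 y>30 z [551.8 555.1 556.4]
top 28 32 y>30 z [543.2 548.3 548.9]
top 213 37 x [-13.3  -7.6  -2.9] y [-38.7 -28.4]
scene -52 5 y>30 z [106.4 106.7 106.9]
scene -44 7 y>30 z [106.6 107.4 107.5]
scene -36 8 y>30 z [107.  107.7 107.7]
scene -28 8 y>30 z [240.9 385.4 399.5]
scene -20 44 y>30 z [372.6 377.6 378.4]
scene -12 198 y>30 z [177.8 372.4 376.2]
scene -4 38 y>30 z [215.1 376.  377. ]
scene 4 23 y>30 z [369.7 376.  386.2]
scene 12 23 y>30 z [348.  404.  404.9]
scene 20 11 y>30 z [403.4 480.3 480.7]
scene 28 6 y>30 z [110.5 274.5 275.3]
scene 36 6 y>30 z [111.1 111.5 111.6]
scene 44 9 y>30 z [106.4 112.  112. ]
scene 52 24 y>30 z [110.4 112.2 112.6]
scene 125 46 x [-11.2  -8.4  -0.3] y [-30.2  45.9]
scene 133 46 x [-11.5  -9.6  -0.4] y [-30.1  45.7]
scene 141 52 x [-12.3  -9.3  -1.2] y [-28.9  45.4]
scene 149 51 x [-12.6  -9.8  -2. ] y [-28.1  45.7]
scene 157 55 x [-13.  -10.9  -3. ] y [-31.5  45.5]
scene 165 46 x [-13.1 -11.6  -4.3] y [-32.1  46. ]
scene 173 33 x [-13.9 -12.   -3.9] y [-30.   45.5]
scene 181 28 x [-14.6 -12.2  -4.4] y [-30.9  46.1]
scene 189 44 x [-15.4 -13.9  -6.6] y [20.5 46.8]
scene 197 42 x [-16.2 -14.3  -5.6] y [20.1 46.4]
scene 205 52 x [-16.7 -15.2  -5.6] y [-29.3  45.8]
scene 213 87 x [-16.3 -12.6  -5.4] y [-30.1  45.2]
```

Run:
```python
from h import *
st=status.get_state();print({k:np.round(st[k],2).tolist() for k in('t','wrist_force','moment','eef_pos','effort','gripper_force','finger_gap')})
s=load('scene');P=cloud(s)
# soap bottle extent
a=np.deg2rad(16.1)
for z0 in (100,150,180,200,220,240):
    m=(abs(P[...,2]-z0)<6)&(P[...,0]>560)&(P[...,0]<800)&(P[...,1]>100)&(P[...,1]<290); 
    if m.sum()>5: print(z0,m.sum(),np.nanpercentile(P[m][:,0],[2,98]).round(),np.nanpercentile(P[m][:,1],[2,98]).round())
s=snap('wrist'); cv2.imwrite('pics/w2.png',s['image'][...,::-1])
```

```text
{'t': 6.6, 'wrist_force': [-24.61, -5.87, -10.65], 'moment': [-1.01, 4.64, -0.04], 'eef_pos': [505.21, 228.08, 187.76], 'effort': [2.85, -53.98, -4.2, -42.19, 3.39, -6.09, 0.02], 'gripper_force': 12.0, 'finger_gap': 0.2}
100 469 [561. 779.] [106. 286.]
150 166 [695. 775.] [173. 267.]
180 294 [697. 756.] [172. 288.]
200 142 [700. 733.] [205. 244.]
220 59 [707. 769.] [203. 289.]
240 51 [712. 736.] [200. 217.]
```

View pics/w2.png

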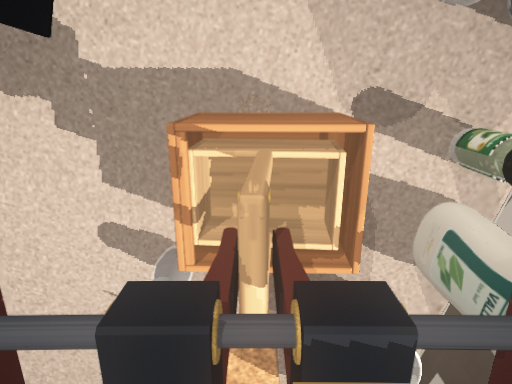

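The wrist view shows the caddy's left rim edge right at the lip (190) and a gap to the far wall (345 to 362). It seems to sit against the step's face rather than on the step, so I'll measure the rim in crate coordinates.

Run:
```python
from h import *
s=load('wrist') if 0 else np.load('/tmp/wrist.npz'); s=dict(s);P=cloud(s)
a=np.deg2rad(16.1);R=np.array([[np.cos(a),np.sin(a)],[-np.sin(a),np.cos(a)]])
C=P.copy();C[...,:2]=(C[...,:2]-[514.4,225.6])@R.T
for v in (175,190,205,215):
    print('row',v)
    print(' '.join(f"{u}:{C[v,u,0]:.0f}/{C[v,u,2]:.0f}" for u in list(range(168,216,3))+list(range(318,380,3))))
for u in (215,320): print('col',u,' '.join(f"{v}:{C[v,u,1]:.0f}/{C[v,u,2]:.0f}" for v in list(range(112,166,3))+list(range(232,275,3))))
```

```text
row 175
168:-111/3 171:-74/114 174:-71/115 177:-69/115 180:-67/116 183:-65/115 186:-62/115 189:-61/113 192:-59/110 195:-58/105 198:-57/96 201:-57/87 204:-56/76 207:-56/63 210:-55/54 213:-52/56 318:47/58 321:49/61 324:52/61 327:54/61 330:54/78 333:53/95 336:52/108 339:53/115 342:55/115 345:69/68 348:69/77 351:69/87 354:69/95 357:69/104 360:69/111 363:70/115 366:72/115 369:75/115 372:115/2 375:118/2 378:121/2
row 190
168:-112/3 171:-75/115 174:-72/115 177:-70/114 180:-68/114 183:-65/116 186:-63/116 189:-61/115 192:-60/109 195:-58/108 198:-57/99 201:-57/88 204:-57/78 207:-56/67 210:-55/56 213:-52/55 318:47/60 321:50/60 324:53/61 327:54/67 330:54/83 333:53/99 336:52/111 339:53/116 342:56/115 345:70/70 348:70/80 351:69/91 354:70/98 357:69/107 360:69/115 363:71/115 366:74/115 369:114/2 372:117/2 375:120/3 378:124/1
row 205
168:-114/3 171:-111/2 174:-73/116 177:-71/115 180:-69/115 183:-66/115 186:-64/116 189:-61/116 192:nan/nan 195:-58/109 198:-58/101 201:-57/91 204:-57/81 207:-56/69 210:-55/58 213:-53/55 318:48/59 321:51/59 324:54/61 327:54/74 330:53/89 333:52/104 336:52/114 339:54/117 342
[... 570 characters left out ...]
8:64/77 121:64/102 124:63/116 127:61/114 130:59/114 133:43/10 136:40/9 139:43/54 142:43/72 145:43/87 148:43/100 151:43/111 154:41/111 157:27/54 160:24/55 163:21/55 232:-31/94 235:-32/100 238:-31/106 241:-32/111 244:-34/111 247:-52/82 250:-51/89 253:-52/93 256:-52/98 259:16/224 262:16/228 265:16/230 268:16/232 271:16/235 274:16/237
col 320 112:64/6 115:64/43 118:64/75 121:64/101 124:63/116 127:61/115 130:59/114 133:44/15 136:41/16 139:38/16 142:43/68 145:43/84 148:43/99 151:43/111 154:42/115 157:39/114 160:26/61 163:23/61 232:-32/90 235:-32/98 238:-32/103 241:-31/110 244:-32/114 247:-35/114 250:-53/84 253:-53/90 256:-52/96 259:-52/102 262:-53/105 265:-53/111 268:-54/114 271:-55/116 274:-128/2
```

The measurement explains the force. The caddy is about 3° from level but sits about 9 mm too far back: its top -x edge is at (-64,108), pinned under the lip, and its underside is on the step. It drifted off the far wall during the turn. I'll swing it back so it reseats, regrip, then repeat the turn with less squeeze and a +x lead.

>>> carry_out([
  {"hand":0,"travel":[0,-0.03,0.01],"yaw":0},
  {"hand":0,"travel":[0,-0.06,0.03],"yaw":0},
  {"hand":0.35,"travel":[0,-0.08,0.045],"yaw":0},
  {"hand":0.45,"travel":[0,-0.1,0.062],"yaw":0},
  {"hand":0.5,"travel":[0,-0.12,0.08],"yaw":0},
  {"hand":0.5,"travel":[0,-0.15,0.105],"yaw":0},
  {"hand":0.5,"travel":[0,-0.175,0.128],"yaw":0},
  {"hand":0.5,"travel":[0,-0.195,0.149],"yaw":0},
  {"hand":0.5,"travel":[0,-0.195,0.149],"yaw":0},
  {"hand":0.5,"travel":[0,-0.195,0.149],"yaw":0},
], squeeze=5)

```text
t: 7.9
eef_pos: [461.1, 216.0, 149.7]
eef_rot: [[-0.272, 0.962, 0.001], [0.962, 0.272, 0.0], [0.0, 0.001, -1.0]]
wrist_force: [-0.3, -0.5, 0.6]
finger_gap: 0.504
gripper_force: 0.0
```

```bash
python3 go.py 462 212 149 16.1
cat > bar.py <<'E'
from h import *
a=np.deg2rad(16.1);R=np.array([[np.cos(a),np.sin(a)],[-np.sin(a),np.cos(a)]])
s=snap('scene');P=cloud(s);C=P.reshape(-1,3).copy();C[:,:2]=(C[:,:2]-[514.4,225.6])@R.T
c=C[(abs(C[:,0])<75)&(C[:,1]>30)&(C[:,1]<50)&(C[:,2]>122)&(C[:,2]<225)]
for z0 in range(125,225,8):
    k=c[abs(c[:,2]-z0)<4]
    if len(k)>3: print(z0,len(k),'x',np.percentile(k[:,0],[5,50,95]).round(1))
s=snap('wrist');P=cloud(s);C=P.copy();C[...,:2]=(C[...,:2]-[514.4,225.6])@R.T
q=C.reshape(-1,3);k=q[(abs(q[:,1]+0)<25)&(q[:,0]<64)&(q[:,0]>20)&(q[:,2]>40)&(q[:,2]<145)]
for x0 in range(22,64,4):
    j=k[abs(k[:,0]-x0)<2]; print('w',x0,len(j),np.percentile(j[:,2],[5,50,95]).round() if len(j)>3 else '')
cv2.imwrite('pics/wr%d.png'%int(status.get_state()['t']*10),s['image'][...,::-1])
E
python3 bar.py
```

```text
t 7.9 pos [461.1 216.  149.7] yang 15.8 travel [-0.014 -0.001  0.002] yaw -0.003 q [-0.01  0.37 -0.66  1.98  0.29  0.88 -0.55] gap 0.5043986824474479 F [-0.3 -0.5  0.6] 0.0 z [ 0.001  0.    -1.   ]
125 18 x [-42.8 -37.5 -30.7]
133 23 x [-47.3 -40.1 -33.4]
141 24 x [-48.7 -42.1 -36.7]
149 24 x [-54.  -49.4 -41.7]
157 28 x [-59.3 -52.5 -44.4]
165 33 x [-63.4 -57.6 -48.3]
173 36 x [-66.4 -62.6 -51.9]
181 43 x [-65.9 -61.  -55.8]
w 22 286 [44. 45. 47.]
w 26 292 [46. 47. 49.]
w 30 305 [47. 49. 51.]
w 34 548 [ 50.  52. 114.]
w 38 636 [ 52. 112. 115.]
w 42 349 [ 54.  55. 106.]
w 46 355 [55. 57. 97.]
w 50 355 [58. 59. 70.]
w 54 347 [59. 61. 80.]
w 58 20 [61. 74. 78.]
w 62 19 [63. 66. 70.]
```

It reseated at 27° (top +x edge at x≈40, z≈113). I'll regrip with 3 N and turn with a +x lead and a slightly low path, so the edge stays on the far wall and the step.

>>> carry_out([
  {"hand":0,"travel":[0,0,0],"yaw":0},
  {"hand":0,"travel":[0,0,0],"yaw":0},
  {"hand":0,"travel":[0,0,0],"yaw":0},
  {"hand":0,"travel":[0,0.015,0],"yaw":0},
  {"hand":0,"travel":[0,0.03,-0.015],"yaw":0},
  {"hand":0,"travel":[0,0.047,-0.03],"yaw":0},
  {"hand":0,"travel":[0,0.065,-0.044],"yaw":0},
  {"hand":0,"travel":[0,0.083,-0.057],"yaw":0},
  {"hand":0,"travel":[0,0.103,-0.069],"yaw":0},
  {"hand":0,"travel":[0,0.123,-0.08],"yaw":0},
], squeeze=3)

```text
t: 9.25
eef_pos: [496.9, 226.1, 173.7]
eef_rot: [[-0.272, 0.962, 0.0], [0.962, 0.272, 0.0], [0.0, 0.0, -1.0]]
wrist_force: [-1.5, -0.6, 0.7]
finger_gap: 0.207
gripper_force: 3.0
```

```bash
python3 go.py 462 212 149 16.1; python3 bar.py
```

```text
t 9.25 pos [496.9 226.1 173.7] yang 15.8 travel [-0.013 -0.125  0.082] yaw -0.003 q [-0.02  0.39 -0.65  1.88  0.29  0.96 -0.52] gap 0.2068082579062561 F [-1.5 -0.6  0.7] 3.0036536674015224 z [ 0.  0. -1.]
125 23 x [-12.   -9.3  -3. ]
133 25 x [-13.5 -10.6  -2.6]
141 26 x [-14.5 -10.9  -5. ]
149 26 x [-16.1 -13.8  -6. ]
157 24 x [-17.9 -13.8  -6.3]
165 26 x [-18.7 -15.8  -8.3]
173 28 x [-20.  -16.4  -8.9]
181 32 x [-22.  -18.5 -10.6]
189 30 x [-23.5 -20.2 -11.1]
197 39 x [-24.9 -21.9 -12.4]
205 57 x [-25.  -20.3 -14.1]
213 5 x [-24.3 -21.  -17.2]
w 22 230 [54. 56. 57.]
w 26 235 [55. 56. 57.]
w 30 237 [55. 57. 58.]
w 34 239 [56. 57. 58.]
w 38 243 [57. 58. 59.]
w 42 242 [57. 59. 60.]
w 46 240 [58. 59. 60.]
w 50 240 [59. 60. 61.]
w 54 792 [ 60. 107. 117.]
w 58 626 [ 60.  75. 116.]
w 62 107 [60. 62. 67.]
```

It's tracking now: tilt about 9°, with the lower +x edge on the far wall (x≈69). Finish the levelling.

>>> carry_out([
  {"hand":0,"travel":[0,0.02,-0.011],"yaw":0},
  {"hand":0,"travel":[0,0.04,-0.019],"yaw":0},
  {"hand":0,"travel":[0,0.06,-0.026],"yaw":0},
  {"hand":0,"travel":[0,0.08,-0.032],"yaw":0},
  {"hand":0,"travel":[0,0.095,-0.036],"yaw":0},
  {"hand":0,"travel":[0,0.095,-0.036],"yaw":0},
], squeeze=3)

```text
t: 10.1
eef_pos: [522.8, 233.4, 184.1]
eef_rot: [[-0.273, 0.962, -0.002], [0.962, 0.273, -0.001], [-0.001, -0.003, -1.0]]
wrist_force: [-3.8, -2.7, 3.0]
finger_gap: 0.166
gripper_force: 3.0
```

```bash
python3 go.py 462 212 149 16.1; python3 bar.py
python3 - <<'E'
from h import *
P=cloud(snap('wrist'))
a=np.deg2rad(16.1);R=np.array([[np.cos(a),np.sin(a)],[-np.sin(a),np.cos(a)]])
C=P.copy();C[...,:2]=(C[...,:2]-[514.4,225.6])@R.T
for v in (175,200): print(' '.join(f"{u}:{C[v,u,0]:.0f}/{C[v,u,2]:.0f}" for u in range(150,380,4)))
E
```

```text
t 10.1 pos [522.8 233.4 184.1] yang 15.8 travel [-0.013 -0.214  0.118] yaw -0.003 q [-0.03  0.43 -0.65  1.81  0.3   1.01 -0.51] gap 0.16631889888439685 F [-3.8 -2.7  3. ] 3.0030997842550278 z [-0.002 -0.001 -1.   ]
125 22 x [ 2.4  4.7 12.6]
133 23 x [ 2.9  6.1 13.7]
141 31 x [ 2.4  4.9 13.3]
149 31 x [ 2.9  5.  13.6]
157 26 x [ 3.3  5.  13. ]
165 31 x [ 3.4  5.7 14.3]
173 28 x [ 3.2  5.8 14.4]
181 28 x [ 3.2  6.4 14.1]
189 31 x [ 3.2  6.  13.9]
197 36 x [ 2.8  4.6 13. ]
205 42 x [ 2.7  5.3 15.6]
213 43 x [ 3.1  6.2 14.8]
221 28 x [ 4.8 10.1 15.6]
w 22 105 [60. 61. 62.]
w 26 160 [60. 61. 62.]
w 30 234 [60. 61. 62.]
w 34 219 [60. 61. 62.]
w 38 232 [60. 61. 62.]
w 42 218 [60. 61. 62.]
w 46 222 [60. 61. 62.]
w 50 227 [59. 61. 62.]
w 54 217 [59. 60. 61.]
w 58 231 [59. 60. 61.]
w 62 644 [60. 72. 97.]
150:-68/115 154:-65/114 158:-62/114 162:-69/79 166:-69/68 170:-69/56 174:-49/118 178:-46/118 182:-47/103 186:-46/92 190:-46/76 194:-45/64 198:-42/62 202:-38/62 206:-34/63 210:-31/61 214:-27/62 218:-24/62 222:-20/62 226:-16/63 230:-13/62 234:-9/63 238:-5/63 242:-2/62 246:6/177 250:8/178 254:10/
[... 241 characters left out ...]
1 350:114/3 354:118/2 358:123/1 362:127/1 366:132/1 370:135/3 374:140/2 378:144/2
150:-69/115 154:-67/114 158:-63/116 162:-61/112 166:-69/74 170:-69/63 174:-50/118 178:-48/116 182:-46/111 186:-46/99 190:-46/83 194:-47/64 198:-43/62 202:-39/63 206:-36/62 210:-32/63 214:-28/61 218:-25/62 222:-21/62 226:-17/63 230:-13/62 234:-10/61 238:-6/62 242:5/213 246:7/218 250:9/219 254:11/220 258:12/220 262:14/220 266:16/219 270:17/217 274:28/60 278:31/61 282:35/62 286:39/62 290:43/61 294:46/61 298:50/61 302:54/61 306:58/60 310:61/61 314:63/70 318:64/85 322:64/100 326:64/113 330:67/115 334:70/116 338:73/115 342:107/3 346:112/3 350:116/2 354:120/3 358:125/2 362:129/4 366:133/4 370:139/2 374:143/3 378:147/2
```

The caddy is level (floor reads 60 to 62 throughout) and its left rim at x=-50 clears the lip at -61. I'll grip firmly, ease off the wall and lift.

>>> carry_out([
  {"hand":0,"travel":[0,-0.004,0],"yaw":0},
  {"hand":0,"travel":[0,-0.008,0],"yaw":0},
  {"hand":0,"travel":[0,-0.012,-0.01],"yaw":0},
  {"hand":0,"travel":[0,-0.016,-0.03],"yaw":0},
  {"hand":0,"travel":[0,-0.016,-0.06],"yaw":0},
  {"hand":0,"travel":[0,-0.016,-0.1],"yaw":0},
  {"hand":0,"travel":[0,-0.016,-0.14],"yaw":0},
  {"hand":0,"travel":[0,-0.016,-0.14],"yaw":0},
], squeeze=35)

```text
t: 11.25
eef_pos: [519.8, 232.9, 227.8]
eef_rot: [[-0.272, 0.962, 0.003], [0.962, 0.272, 0.001], [0.0, 0.003, -1.0]]
wrist_force: [0.0, -0.5, -3.6]
finger_gap: 0.156
gripper_force: 35.0
```

>>> carry_out([
  {"hand":0,"travel":[0,0,-0.05],"yaw":0},
  {"hand":0,"travel":[0,0,-0.1],"yaw":0},
  {"hand":0,"travel":[0,0,-0.15],"yaw":0},
  {"hand":0,"travel":[0,0,-0.2],"yaw":0},
  {"hand":0,"travel":[0,0,-0.25],"yaw":0},
  {"hand":0,"travel":[0,0,-0.25],"yaw":0},
  {"hand":0,"travel":[0,0,-0.25],"yaw":0},
])

```text
t: 12.12
eef_pos: [518.9, 232.1, 300.9]
eef_rot: [[-0.272, 0.962, -0.001], [0.962, 0.272, -0.0], [-0.0, -0.001, -1.0]]
wrist_force: [-0.7, 0.3, -2.8]
finger_gap: 0.157
gripper_force: 35.0
```

```bash
python3 go.py 536 -89 310 21.3
python3 - <<'E'
from h import *
s=snap('scene'); cv2.imwrite('pics/s4.png',cv2.resize(s['image'][80:320,130:400,::-1],None,fx=2.4,fy=2.4,interpolation=cv2.INTER_CUBIC))
E
```

```text
t 12.125 pos [518.9 232.1 300.9] yang 15.8 travel [-1.046 -0.237 -0.03 ] yaw -0.061 q [ 0.02  0.31 -0.68  1.68  0.2   1.22 -0.44] gap 0.15652574573077252 F [-0.7  0.3 -2.8] 34.99884009361267 z [-0.001 -0.    -1.   ]
```

View pics/s4.png

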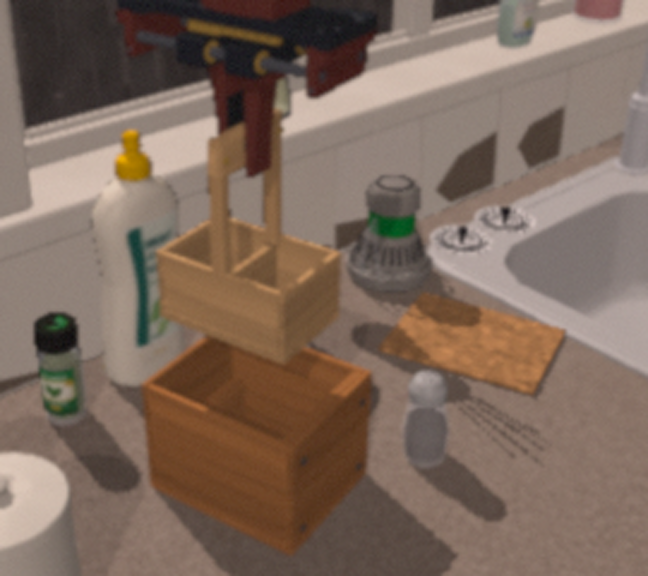

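The caddy hangs level at (250,290), clear above the crate. Now I'll carry it to the mat.

>>> carry_out([
  {"hand":0,"travel":[-0.08,-0.018,0],"yaw":-0.01},
  {"hand":0,"travel":[-0.2,-0.045,0],"yaw":-0.02},
  {"hand":0,"travel":[-0.32,-0.073,0],"yaw":-0.03},
  {"hand":0,"travel":[-0.44,-0.1,0],"yaw":-0.04},
  {"hand":0,"travel":[-0.56,-0.127,0],"yaw":-0.05},
  {"hand":0,"travel":[-0.68,-0.154,0],"yaw":-0.06},
  {"hand":0,"travel":[-0.8,-0.18,0],"yaw":-0.06},
  {"hand":0,"travel":[-0.9,-0.204,0],"yaw":-0.06},
  {"hand":0,"travel":[-0.96,-0.218,0],"yaw":-0.06},
  {"hand":0,"travel":[-1,-0.227,0],"yaw":-0.06},
])

```text
t: 13.42
eef_pos: [535.2, -75.2, 300.9]
eef_rot: [[-0.362, 0.932, -0.001], [0.932, 0.362, 0.0], [0.001, -0.0, -1.0]]
wrist_force: [0.4, 0.6, -2.1]
finger_gap: 0.161
gripper_force: 35.0
```

```bash
python3 go.py 536 -89 200 21.3
python3 - <<'E'
from h import *
s=snap('wrist');P=cloud(s)
cv2.imwrite('pics/w3.png',s['image'][...,::-1])
hs=cv2.cvtColor(s['image'],cv2.COLOR_RGB2HSV)
p=P[(P[...,2]>100)&(P[...,2]<330)&(abs(P[...,0]-536)<110)&(abs(P[...,1]+85)<110)]
for lo,hi in ((218,240),(160,178),(300,330)):
    k=p[(p[:,2]>lo)&(p[:,2]<hi)]; 
    if len(k)>20: print(lo,len(k),cv2.minAreaRect(k[:,:2].astype(np.float32)),np.percentile(k[:,2],[5,50,95]))
E
```

```text
t 13.425 pos [535.2 -75.2 300.9] yang 21.2 travel [-0.044 -0.014  0.336] yaw -0.001 q [ 0.49  0.23 -0.55  1.75  0.13  1.19  0.28] gap 0.16079193970347597 F [ 0.4  0.6 -2.1] 34.99953746795654 z [-0.001  0.    -1.   ]
218 4487 ((536.2721557617188, -76.55896759033203), (120.86763000488281, 80.61024475097656), 21.346336364746094) [219.63890325 232.23551398 233.83668009]
160 2748 ((535.5261840820312, -74.35466766357422), (120.27667236328125, 75.93753814697266), 21.092552185058594) [175.96785143 177.54050377 177.95822488]
300 1241 ((527.3373413085938, -52.83623123168945), (31.802291870117188, 30.351341247558594), 21.873281478881836) [304.10135328 318.73021904 328.7556157 ]
```

View pics/w3.png

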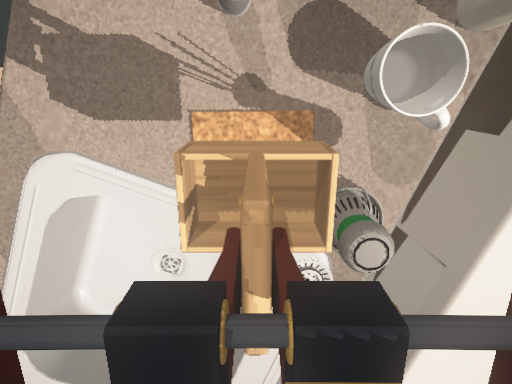

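The caddy is level above the mat, square to it (21.3°), with its centre 14 mm short in y. The jar beside the mat (360,240) is clear of the caddy. I'll shift it over and lower, slowing near the mat.

>>> carry_out([
  {"hand":0,"travel":[-0.02,-0.007,0.03],"yaw":0},
  {"hand":0,"travel":[-0.044,-0.014,0.09],"yaw":0},
  {"hand":0,"travel":[-0.044,-0.014,0.17],"yaw":0},
  {"hand":0,"travel":[-0.044,-0.014,0.25],"yaw":0},
  {"hand":0,"travel":[-0.044,-0.014,0.33],"yaw":0},
  {"hand":0,"travel":[-0.044,-0.014,0.39],"yaw":0},
  {"hand":0,"travel":[-0.044,-0.014,0.44],"yaw":0},
  {"hand":0,"travel":[-0.044,-0.014,0.48],"yaw":0},
  {"hand":0,"travel":[-0.044,-0.014,0.51],"yaw":0},
  {"hand":0,"travel":[-0.044,-0.014,0.51],"yaw":0},
])

```text
t: 14.72
eef_pos: [535.9, -88.7, 147.8]
eef_rot: [[-0.362, 0.932, -0.001], [0.932, 0.362, 0.0], [0.0, -0.001, -1.0]]
wrist_force: [0.2, 0.5, -3.1]
finger_gap: 0.159
gripper_force: 35.0
```

>>> carry_out([
  {"hand":0,"travel":[0,0,0.007],"yaw":0},
  {"hand":0,"travel":[0,0,0.014],"yaw":0},
  {"hand":0,"travel":[0,0,0.021],"yaw":0},
  {"hand":0,"travel":[0,0,0.028],"yaw":0},
  {"hand":0,"travel":[0,0,0.034],"yaw":0},
  {"hand":0,"travel":[0,0,0.034],"yaw":0},
])

```text
t: 15.48
eef_pos: [536.1, -88.7, 137.9]
eef_rot: [[-0.362, 0.932, -0.0], [0.932, 0.362, 0.0], [0.0, -0.0, -1.0]]
wrist_force: [-0.4, -0.1, -1.8]
finger_gap: 0.154
gripper_force: 35.0
```

>>> carry_out([
  {"hand":0,"travel":[0,0,0.004],"yaw":0},
  {"hand":0,"travel":[0,0,0.008],"yaw":0},
  {"hand":0,"travel":[0,0,0.01],"yaw":0},
  {"hand":0,"travel":[0,0,0.01],"yaw":0},
])

```text
t: 15.98
eef_pos: [536.2, -88.6, 136.0]
eef_rot: [[-0.362, 0.932, 0.0], [0.932, 0.362, -0.001], [-0.001, -0.0, -1.0]]
wrist_force: [-4.3, -0.2, 7.2]
finger_gap: 0.156
gripper_force: 35.0
```

It's in contact with about 10 N on the mat. Open and retreat.

>>> carry_out([
  {"hand":0.3,"travel":[0,0,-0.003],"yaw":0},
  {"hand":0.5,"travel":[0,0,-0.003],"yaw":0},
  {"hand":0.7,"travel":[0,0,-0.003],"yaw":0},
  {"hand":0.7,"travel":[0,0,-0.003],"yaw":0},
  {"hand":0.7,"travel":[0,0,-0.003],"yaw":0},
  {"hand":0.7,"travel":[0,0,-0.003],"yaw":0},
], squeeze=5)

```text
t: 16.73
eef_pos: [536.2, -88.7, 135.9]
eef_rot: [[-0.362, 0.932, -0.0], [0.932, 0.362, -0.0], [0.0, -0.0, -1.0]]
wrist_force: [-0.6, 0.0, 0.3]
finger_gap: 0.698
gripper_force: 0.0
```

>>> carry_out([
  {"hand":0.7,"travel":[0,0,-0.05],"yaw":0},
  {"hand":0.7,"travel":[0,0,-0.12],"yaw":0},
  {"hand":0.7,"travel":[0,0,-0.24],"yaw":0},
  {"hand":0.7,"travel":[0,0,-0.36],"yaw":0},
  {"hand":0.7,"travel":[0,0,-0.45],"yaw":0},
  {"hand":0.7,"travel":[0,0,-0.45],"yaw":0},
  {"hand":0.7,"travel":[0,0,-0.45],"yaw":0},
])

```text
t: 17.6
eef_pos: [535.7, -88.7, 270.6]
eef_rot: [[-0.362, 0.932, -0.001], [0.932, 0.362, -0.0], [0.0, -0.001, -1.0]]
wrist_force: [0.1, 0.6, -0.6]
finger_gap: 0.699
gripper_force: 0.0
```

```bash
python3 go.py 536 -89 300 21.3
python3 - <<'E'
from h import *
P=cloud(snap('wrist'))
p=P[(P[...,2]>58)&(P[...,2]<74)&(abs(P[...,0]-536)<80)&(abs(P[...,1]+89)<80)]
print(cv2.minAreaRect(p[:,:2].astype(np.float32)),len(p))
A=np.c_[p[:,:2]-[536,-89],np.ones(len(p))];k=p[:,2]>64;print(np.linalg.lstsq(A[k],p[k,2],rcond=None)[0])
E
```

```text
t 17.6 pos [535.7 -88.7 270.6] yang 21.2 travel [-0.001  0.    -0.098] yaw -0.001 q [ 0.5   0.26 -0.54  1.79  0.15  1.13  0.28] gap 0.6993300908947048 F [ 0.1  0.6 -0.6] 0.0 z [-0.001 -0.    -1.   ]
((537.584716796875, -89.34423828125), (119.99270629882812, 80.86514282226562), 21.315122604370117) 1740
[-1.42027110e-03  3.43116462e-03  6.78476216e+01]
```

The caddy's rim centre is at (537.6,-89.3), at 21.3° and level, so it stands on the mat as required. Handing in.

```bash
python3 -c "from bench import workorder; print(workorder.close_job())"
```

```text
the job is handed in; nothing more can be done
None
```

The caddy was turned level in the crate on the second try, lifted straight out, and now stands released on the cork mat, about 2 mm from the middle and square to it. The job is handed in, but no verdict came back.

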